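# Line up the sockets on their board by size

### The arm

A 6-joint arm with a two-finger parallel gripper is mounted at the origin on the work surface. World frame = base frame: x ahead of the robot, y to its left, z up, the work surface at z = 0. Lengths are in m, angles in degrees, forces in N, time in s.
With the tool pointing down it reaches from about 0.375 to 0.9 m from the base axis. Payload 3.1 kg.
Tool frame: the origin (TCP) lies on the centre line of the jaws, within the pads' length; the fingertips stand 17 mm ahead of it and the grasp point (between the pads) lies 2 mm behind it; z points along the fingers, y is the line along which they close (so a half turn about z gives the same grasp; the last joint's range is limited). The gripper opens to 87 mm and grips with 3 to 60 N. Pads are 19 mm wide; open, the fingers measure 117 mm over their backs; the gripper's body (75 mm by 190 mm) begins 51 mm behind the grasp point.
Start: joints at [-80.93, 30.224, 82.088, -0, 67.689, -10.227], TCP at [0.207, -0.59, 0.24] pointing down, gripper open.
Joint ranges: [-176.69, 176.69], [-43.24, 126.21], [12.49, 139.97], [-82, 262], [0, 151.66], [-163.58, 163.58]. Speed limits (degrees/s): [159.86, 159.86, 180, 180, 180, 180].

### API

Orientations are given as a 3x3 rotation matrix whose columns are the frame's x, y, z axes.
In Python, from rig import bot, imaging, finder gives the robot as it stands. The module is installed in compiled form; this text tells all that it offers.
- The arm moves only by the tool play_rows, never from a script. Its argument "motion" is a list that holds one entry, the list of rows, each a list of 6 numbers: the shift along the tool's x, y, z in m, then the turn, a rotation vector about the tool's x, y, z in degrees. In form: [[[dx, dy, dz, wx, wy, wz], ...]]. A call has 1 to 8 rows; each row is the pose to reach, as a shift and turn from the pose commanded when the call began, along the tool's axes at that moment; what a row does not reach only later rows make up. A row lasts 1/12 s, in which the tool goes at most 41.7 mm and 7.16 degrees, less where a joint would pass 70% of its speed; a pose out of reach is approached as far as the arm can. A call with a gripper value outside its range is refused whole. "fingers" is the finger opening in m, from 0 to 0.087, set as the call begins (left out, the last holds). The fingers move at their own pace and stop on an object; the grip force is fixed at half the most. Time passes only in rows, so rows that repeat a pose let the fingers close. It gives the time, the measured TCP pose, the force, the opening and the grip force at its end, in the units of the state.
- bot.read_state(): the state, without advancing time (a new reading comes with each control period).
- imaging.capture(name): name is "scene" or "top" or "wrist"; returns a dict with "frame" (400x640x3 uint8, red, green, blue), "camera_matrix" (3x3 intrinsics, pixels), "R" (3x3) and "t" (3): a world point X has camera coordinates R X + t. Camera axes: x right, y down, z forward; pixel columns grow to the right and rows downward; lengths in m; the calibration is good to about 2 mm. A picture is of the moment at which its call begins. There is no depth.
- bot.hand_in(): hands the job in; it is judged then, once.
Trained networks look in the newest picture that a camera, given by its name, has taken for a name from the list of things; names that differ only in an ending like _2 or _b are one class to them, and where a whole thing is asked for, a point or a joint stands for the part that bears it (a point fixed in the world has none). Each returns a list of dicts, best first, with "confidence" (0 to 1); they miss things now and then, are a little off and sometimes report something else, mostly with a low value. They report only what shows in the picture. A call takes as long as a camera call. They do not tell look-alikes from the thing itself.
- finder.recognise(camera, name): "at" ([x, y, z] in m, in world coordinates, good to about 4 mm: the middle of the surface that is visible of it).
- finder.outline_of(camera, name): "pixels" (400x640 bool, what is visible of it).
The state is a dict: "time_s": time; "joint_positions": joint angles; "qvel": joint speeds; "tau": joint torques, N m; "position": TCP position; "tcp_rot": TCP orientation; "force": force on the tool from outside, world axes, zero at the start; "moment": the same for the moment, N m; "opening": opening from 0.0 (shut) to 1.0 (fully open); "grasp_force": force on a finger pad.
Only numpy, scipy, OpenCV 4.12 (cv2) and the standard library are available. Lean on these libraries where they do the work, as an engineer would, in place of code of your own. Each camera call takes 0.05 s, during which the arm holds its last target. There are 200 camera calls.

### The job

Put the four loose wrench sockets away on the plywood board: stand each one upright, mouth up, centred on its own black rubber disc, in order of size, with the largest next to the steel hanging eye and the smallest at the far end of the row. Do not knock the glass jar aside or over.

Things in the scene. Friction and masses are not known exactly. Their poses are not given: they have to be found in the camera images.
- socket_24: smallest of four loose chromed-steel wrench sockets, a plain upright round cup 24 mm in outside diameter over its whole height and 45 mm tall, mouth up; weighs about 80 g. Origin: centre of its underside; z up along its axis. Starts standing on the bench.
- socket_32: second smallest of four loose chromed-steel wrench sockets, a plain upright round cup 32 mm in outside diameter over its whole height and 50 mm tall, mouth up; weighs about 140 g. Origin: centre of its underside; z up along its axis. Starts standing on the bench.
- socket_40: second largest of four loose chromed-steel wrench sockets, a plain upright round cup 40 mm in outside diameter over its whole height and 55 mm tall, mouth up; weighs about 220 g. Origin: centre of its underside; z up along its axis. Starts standing on the bench.
- socket_48: largest of four loose chromed-steel wrench sockets, a plain upright round cup 48 mm in outside diameter over its whole height and 60 mm tall, mouth up; weighs about 340 g. Origin: centre of its underside; z up along its axis. Starts standing on the bench.
- pad_a: one of four identical flat black rubber discs, 54 mm across and 3 mm thick, fixed in a straight row, about 80 mm apart, on top of an 18 mm thick fixed plywood board (450 x 70 mm); its letter says nothing about its place in the row. Origin: centre of its underside, on the board's top; z up. Its upper face, 3 mm above the origin, is 21 mm above the bench.
- pad_b: one of four identical flat black rubber discs, 54 mm across and 3 mm thick, fixed in a straight row, about 80 mm apart, on top of an 18 mm thick fixed plywood board (450 x 70 mm); its letter says nothing about its place in the row. Origin: centre of its underside, on the board's top; z up. Its upper face, 3 mm above the origin, is 21 mm above the bench.
- pad_c: one of four identical flat black rubber discs, 54 mm across and 3 mm thick, fixed in a straight row, about 80 mm apart, on top of an 18 mm thick fixed plywood board (450 x 70 mm); its letter says nothing about its place in the row. Origin: centre of its underside, on the board's top; z up. Its upper face, 3 mm above the origin, is 21 mm above the bench.
- pad_d: one of four identical flat black rubber discs, 54 mm across and 3 mm thick, fixed in a straight row, about 80 mm apart, on top of an 18 mm thick fixed plywood board (450 x 70 mm); its letter says nothing about its place in the row. Origin: centre of its underside, on the board's top; z up. Its upper face, 3 mm above the origin, is 21 mm above the bench.
- eye: upright steel hanging eye (a ring on a 30 mm round foot, 44 mm tall) fixed on the board at one end of the row of discs, in line with it, about 70 mm from the nearest disc; the board's other end has only a flat 8 mm high strip of wood. Origin: centre of its foot, on the board's top.
- jar: bystander: loose amber glass jar with a steel lid, 60 mm across, 75 mm tall, standing off one end of the board. Origin: centre of its underside.
Mind the look-alikes: they are no part of the job. Leave any yellow look-alike of the socket_48 alone. Leave any blue look-alike of the socket_24 alone.

How it is judged:
By the outcome, as a careful person would: the job done as asked, in the order asked, and still so for the second after the job is handed in, with the robot touching nothing.
It also fails if it takes over 80 s, if anything falls off the work surface, if the arm or the gripper's body presses on something with over 40 N, if the wrist force passes 120 N, or if a joint passes its speed limit or range.

## Working session

There is one attempt and no reset: what is moved stays moved. The work goes in short steps, Python scripts to look and compute and a tool call to move; the robot and the scene stay as the last step left them, time stands still between calls to the robot, and variables do not carry over. Pictures are saved under pics/ and viewed, at most 14 in all, crops included, and the job is handed in when it is done.

Besides the shell and the picture viewer there is one more tool, called after ">>>" as name(argument=value, ...) on one line, values as JSON. play_rows: Moves the arm, as the interface text tells. Its arguments: {"type":"object","properties":{"motion":{"type":"array"},"fingers":{"type":"number"}},"required":["motion"]}

```bash
mkdir -p pics
cat > h.py <<'E'
from rig import bot, imaging, finder
import numpy as np, cv2
def save(c,n):
    cv2.imwrite(f'pics/{n}.png',cv2.cvtColor(c['frame'],cv2.COLOR_RGB2BGR))
def ray(c,u,v,z):
    K,R,t=[np.array(c[k],float) for k in('camera_matrix','R','t')]
    d=R.T@np.linalg.solve(K,[u,v,1]); o=-R.T@t
    return o+d*(z-o[2])/d[2]
def proj(c,X):
    K,R,t=[np.array(c[k],float) for k in('camera_matrix','R','t')]
    p=K@(R@np.array(X)+t); return p[:2]/p[2]
E
python3 - <<'E'
from h import *
np.set_printoptions(precision=4,suppress=True)
for n in('top','scene'):
    c=imaging.capture(n); save(c,n+'0'); print(n,-np.array(c['R']).T@c['t'])
    for k in('socket_24','socket_32','socket_40','socket_48','pad_a','eye','jar'):
        for r in finder.recognise(n,k): print(k,round(r['confidence'],2),np.round(r['at'],3),proj(c,r['at']).round())
print(bot.read_state())
E
```

```text
top [0.3992 0.055  1.27  ]
socket_24 0.79 [0.453 0.158 0.036] [287. 235.]
socket_24 0.76 [0.421 0.24  0.045] [254. 248.]
socket_24 0.61 [ 0.442 -0.203  0.037] [431. 236.]
socket_24 0.41 [0.393 0.035 0.041] [336. 258.]
socket_24 0.37 [0.434 0.088 0.039] [314. 242.]
socket_32 0.79 [0.453 0.158 0.036] [287. 235.]
socket_32 0.76 [0.421 0.24  0.045] [254. 248.]
socket_32 0.61 [ 0.442 -0.203  0.037] [431. 236.]
socket_32 0.41 [0.393 0.035 0.041] [336. 258.]
socket_32 0.37 [0.434 0.088 0.039] [314. 242.]
socket_40 0.79 [0.453 0.158 0.036] [287. 235.]
socket_40 0.76 [0.421 0.24  0.045] [254. 248.]
socket_40 0.61 [ 0.442 -0.203  0.037] [431. 236.]
socket_40 0.41 [0.393 0.035 0.041] [336. 258.]
socket_40 0.37 [0.434 0.088 0.039] [314. 242.]
socket_48 0.79 [0.453 0.158 0.036] [287. 235.]
socket_48 0.76 [0.421 0.24  0.045] [254. 248.]
socket_48 0.61 [ 0.442 -0.203  0.037] [431. 236.]
socket_48 0.41 [0.393 0.035 0.041] [336. 258.]
socket_48 0.37 [0.434 0.088 0.039] [314. 242.]
pad_a 0.91 [ 0.589 -0.102  0.017] [387. 180.]
pad_a 0.91 [0.613 0.055 0.023] [326. 172.]
pad_a 0.75 [0.639 0.141 0.021] [
[... 1434 characters left out ...]
375. 227.]
pad_a 0.65 [ 0.598 -0.024  0.019] [290. 261.]
eye 0.52 [0.641 0.199 0.024] [399. 212.]
jar 0.66 [0.583 0.324 0.049] [422. 159.]
{'time_s': 0.8, 'joint_positions': array([-80.9299,  30.2198,  82.0851,  -0.0014,  67.6885, -10.2268]), 'qvel': array([-0.0978, -0.0717, -0.0338, -0.0105, -0.0502, -0.0301]), 'tau': array([  0.0005, -43.9946, -17.698 ,   0.0634,   0.0502,  -0.    ]), 'position': array([ 0.2066, -0.5899,  0.2396]), 'tcp_rot': array([[ 0.9438,  0.3305, -0.    ],
       [ 0.3305, -0.9438, -0.0001],
       [-0.    ,  0.0001, -1.    ]]), 'force': array([-0.4631,  0.5739,  0.0855]), 'moment': array([-0.0278,  0.0228, -0.    ]), 'grasp_force': 0.0, 'opening': 1.0034872303925568}
```

View pics/top0.png

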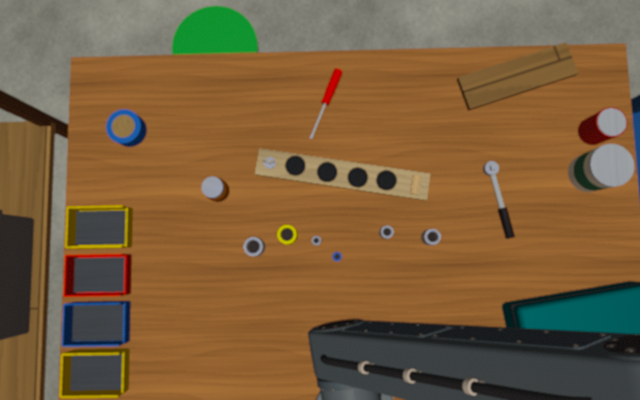

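View pics/scene0.png

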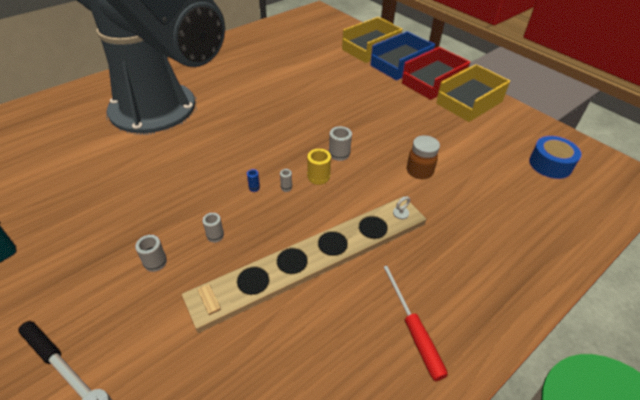

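The top picture shows four grey sockets at (253,247) 48, (432,236) 40, (387,231) 32 and (316,240) 24. The look-alikes are yellow at (287,235) and blue at (336,256). The eye is at (268,162), at the left end of the pads at (295,165), (327,172), (357,177) and (387,180). I'll measure from two views and start moving in.

```bash
cat > m.py <<'E'
from h import *
import sys
np.set_printoptions(precision=4,suppress=True)
def outl(n,k):
    c=imaging.capture(n); out=[]
    for r in finder.outline_of(n,k):
        m=r['pixels'].astype(np.uint8)
        if m.sum()<8: continue
        v,u=np.nonzero(m); out.append((r['confidence'],u.mean(),v.mean(),m))
    return c,out
E
python3 - <<'E'
from m import *
C={}
for n in('top','scene'):
    for k in('pad_a','socket_48'):
        c,o=outl(n,k)
        print(n,k)
        for q in o:
            z=.021 if k=='pad_a' else .03
            print(round(q[0],2),np.round(q[1:3],1),q[3].sum(),ray(c,q[1],q[2],z)[:2], end=' ')
            if k=='pad_a': C.setdefault(n,[]).append((c,q[1],q[2]))
            print()
# triangulate pads
for (c,u,v) in C['top']:
    best=min(((np.linalg.norm(ray(c,u,v,.021)-ray(d,a,b,.021)),d,a,b) for d,a,b in C['scene']),key=lambda t:t[0])
    _,d,a,b=best
    P=[np.array(e['camera_matrix'])@np.c_[e['R'],e['t']] for e in(c,d)]
    X=cv2.triangulatePoints(P[0],P[1],np.array([[u],[v]],float),np.array([[a],[b]],float)); print('tri',(X[:3]/X[3]).ravel())
E
```

```text
top pad_a
0.92 [295.1 165. ] 334 [0.6333 0.1357] 
0.92 [357.9 176.4] 356 [ 0.6002 -0.0261] 
0.9 [327.2 170.9] 338 [0.6161 0.0528] 
0.78 [386.1 179.6] 344 [ 0.5904 -0.0985] 
top socket_48
0.86 [254.3 246.3] 307 [0.425  0.2413] 
0.76 [430.4 236.2] 250 [ 0.4425 -0.2042] 
0.71 [386.1 231.7] 156 [ 0.4558 -0.0932] 
0.66 [327.3 171.4] 310 [0.6132 0.0527] 
0.56 [287.3 233.7] 321 [0.4554 0.157 ] 
0.49 [316.4 239.8] 71 [0.4386 0.0834] 
scene pad_a
0.91 [372.7 226.8] 537 [0.6337 0.1375] 
0.88 [332.5 242.9] 571 [0.6152 0.056 ] 
0.69 [252.8 279.9] 738 [ 0.5905 -0.0961] 
0.56 [291.7 260.7] 654 [ 0.6004 -0.0232] 
scene socket_48
0.89 [339.8 142.9] 687 [0.4235 0.2445] 
0.79 [285.7 179.7] 262 [0.4424 0.0832] 
0.79 [213.2 226.9] 494 [ 0.4587 -0.091 ] 
0.61 [151.4 252.8] 791 [ 0.443  -0.2012] 
0.61 [252.8 179.8] 263 [0.4017 0.0323] 
tri [0.6337 0.1362 0.0218]
tri [ 0.6006 -0.0251  0.0226]
tri [0.6161 0.0536 0.0237]
tri [ 0.5907 -0.0975  0.0223]
```

>>> play_rows(motion=[[[0.375,-0.335,0,0,0,-70.7],[0.375,-0.335,0,0,0,-70.7],[0.375,-0.335,0,0,0,-70.7],[0.375,-0.335,0,0,0,-70.7],[0.375,-0.335,0,0,0,-70.7],[0.375,-0.335,0,0,0,-70.7],[0.375,-0.335,0,0,0,-70.7],[0.375,-0.335,0,0,0,-70.7]]])

```text
time_s: 1.87
position: [0.3684, -0.2964, 0.2398]
tcp_rot: [[0.226, 0.974, 0.001], [0.974, -0.226, -0.0], [-0.0, 0.001, -1.0]]
force: [0.4, -0.4, -0.8]
opening: 0.997
grasp_force: 0.0
```

>>> play_rows(motion=[[[0.1,0.05,0,0,0,-13],[0.1,0.05,0,0,0,-13],[0.1,0.05,0,0,0,-13],[0.1,0.05,0,0,0,-13],[0.1,0.05,0,0,0,-13],[0.1,0.05,0,0,0,-13]]])

```text
time_s: 2.37
position: [0.4395, -0.2128, 0.2396]
tcp_rot: [[0.007, 1.0, -0.0], [1.0, -0.007, -0.001], [-0.001, -0.0, -1.0]]
force: [0.2, 0.3, -0.2]
opening: 0.998
grasp_force: 0.0
```

Run:
```python
from m import *
s=bot.read_state(); print(s['position'],s['tcp_rot'].round(3),s['joint_positions'])
c,o=outl('wrist','socket_40'); save(c,'w1'); print(-np.array(c['R']).T@c['t'],np.array(c['R']).round(2))
for q in o: print(round(q[0],2),np.round(q[1:3],1),q[3].sum(),ray(c,q[1],q[2],.03)[:2])
c,o=outl('wrist','pad_a')
for q in o: print('pad',round(q[0],2),np.round(q[1:3],1),q[3].sum(),ray(c,q[1],q[2],.021)[:2])
```

```text
[ 0.4395 -0.2128  0.2396] [[ 0.007  1.    -0.   ]
 [ 1.    -0.007 -0.001]
 [-0.001 -0.    -1.   ]] [-38.9533  19.7361 101.2801  -0.0398  58.9765 -38.5535]
[ 0.4404 -0.1446  0.3842] [[ 1.   -0.    0.  ]
 [-0.   -0.97  0.25]
 [-0.   -0.25 -0.97]]
0.82 [317.5 170.3] 942 [ 0.4416 -0.2036]
0.76 [328.9  74. ] 736 [ 0.4554 -0.0896]
pad 0.91 [438.8  79.7] 1671 [ 0.5885 -0.0962]
pad 0.82 [452.9  16.3] 1538 [ 0.5977 -0.0284]
```

View pics/w1.png

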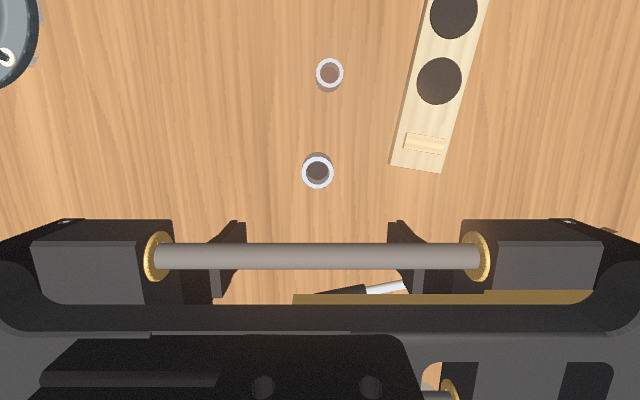

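```bash
cat >> m.py <<'E'
def rims(n,h=(.045,.05,.055,.06),name='socket_40'):
    c,o=outl(n,name); f=c['frame'].astype(int)
    for q in o:
        m=cv2.dilate(q[3],np.ones((5,5)))>0
        br=m&(f.min(2)>170)&(np.ptp(f,axis=2)<40)
        pts=np.argwhere(br)[:,::-1].astype(np.int32)
        if len(pts)<20: print('few',q[1:3]); continue
        (u,v),(a,b),_=cv2.fitEllipse(cv2.convexHull(pts))
        P=np.array(c['camera_matrix'])
        for z in h:
            X=ray(c,u,v,z); dist=(np.array(c['R'])@X+c['t'])[2]
            print('rim px',round(u,1),round(v,1),'z',z,X[:2],'dia mm',round((max(a,b)+1)*dist/P[0,0]*1000,1))
def pads():
    c,o=outl('wrist','pad_a')
    for q in o:
        v,u=np.nonzero(q[3]); ok=u.min()>0 and v.min()>0 and v.max()<399
        if ok:
            (a,b),d,_=cv2.fitEllipse(cv2.convexHull(np.c_[u,v].astype(np.int32)))
            print('pad',round(q[0],2),ray(c,a,b,.021)[:2])
E
python3 - <<'E'
from m import *
rims('wrist'); pads()
E
```

```text
rim px 317.5 171.4 z 0.045 [ 0.4411 -0.2033] dia mm 40.6
rim px 317.5 171.4 z 0.05 [ 0.4411 -0.2024] dia mm 40.0
rim px 317.5 171.4 z 0.055 [ 0.4411 -0.2015] dia mm 39.4
rim px 317.5 171.4 z 0.06 [ 0.4411 -0.2007] dia mm 38.8
rim px 329.3 71.7 z 0.045 [ 0.4551 -0.0903] dia mm 34.0
rim px 329.3 71.7 z 0.05 [ 0.4549 -0.0911] dia mm 33.5
rim px 329.3 71.7 z 0.055 [ 0.4547 -0.0919] dia mm 33.0
rim px 329.3 71.7 z 0.06 [ 0.4545 -0.0927] dia mm 32.5
pad 0.95 [ 0.5889 -0.0965]
```

>>> play_rows(motion=[[[0.011,0.0015,0.06,0,0,-0.4],[0.011,0.0015,0.1,0,0,-0.4],[0.011,0.0015,0.14,0,0,-0.4],[0.011,0.0015,0.18,0,0,-0.4],[0.011,0.0015,0.2,0,0,-0.4],[0.011,0.0015,0.21,0,0,-0.4],[0.011,0.0015,0.21,0,0,-0.4]]])

```text
time_s: 3.35
position: [0.4397, -0.2007, 0.0272]
tcp_rot: [[0.001, 1.0, -0.005], [1.0, -0.001, 0.004], [0.004, -0.005, -1.0]]
force: [0.8, -0.2, 0.6]
opening: 0.997
grasp_force: 0.0
```

>>> play_rows(motion=[[[0,0,0,0,0,0],[0,0,0,0,0,0],[0,0,0,0,0,0],[0,0,0,0,0,0],[0,0,0,0,0,0],[0,0,0,0,0,0]]], fingers=0.0)

```text
time_s: 3.85
position: [0.4417, -0.2018, 0.0306]
tcp_rot: [[0.0, 1.0, 0.002], [1.0, -0.0, -0.001], [-0.001, 0.002, -1.0]]
force: [-0.0, 0.2, 0.9]
opening: 0.632
grasp_force: 0.0
```

>>> play_rows(motion=[[[0,0,0,0,0,0],[0,0,0,0,0,0],[0,0,0,0,0,0],[0,0,0,0,0,0],[0,0,0,0,0,0],[0,0,0,0,0,0]]])

```text
time_s: 4.35
position: [0.4411, -0.2014, 0.0298]
tcp_rot: [[0.0, 1.0, -0.0], [1.0, -0.0, 0.0], [0.0, -0.0, -1.0]]
force: [-0.6, 0.4, 5.2]
opening: 0.438
grasp_force: 30.0
```

>>> play_rows(motion=[[[0,0,-0.02,0,0,0],[0,0,-0.06,0,0,0],[0.02,0.015,-0.1,0,0,0],[0.05,0.034,-0.11,0,0,0],[0.08,0.055,-0.11,0,0,0],[0.11,0.075,-0.11,0,0,0],[0.14,0.096,-0.11,0,0,0],[0.17,0.116,-0.11,0,0,0]]])

```text
time_s: 5.02
position: [0.5576, -0.0297, 0.139]
tcp_rot: [[0.0, 1.0, -0.001], [1.0, -0.0, 0.0], [0.0, -0.001, -1.0]]
force: [0.4, 0.8, -3.0]
opening: 0.442
grasp_force: 30.0
```

>>> play_rows(motion=[[[0.03,0.02,0,0,0,0],[0.055,0.038,0,0,0,0],[0.075,0.052,0,0,0,0],[0.085,0.058,0,0,0,0],[0.085,0.058,0,0,0,0],[0.085,0.058,0,0,0,0]]])

```text
time_s: 5.52
position: [0.6141, 0.0536, 0.1385]
tcp_rot: [[-0.001, 1.0, -0.003], [1.0, 0.001, -0.0], [-0.0, -0.003, -1.0]]
force: [0.4, -0.0, -3.5]
opening: 0.439
grasp_force: 30.0
```

Run:
```python
from m import *
s=bot.read_state(); print(s['position'],s['tcp_rot'].round(3),s['opening'],s['grasp_force'])
pads(); rims('wrist'); c=imaging.capture('wrist'); save(c,'w2')
```

```text
[0.6141 0.0536 0.1385] [[-0.001  1.    -0.003]
 [ 1.     0.001 -0.   ]
 [-0.    -0.003 -1.   ]] 0.43878935011877823 29.96693804967947
pad 0.74 [0.6147 0.0568]
pad 0.55 [0.6328 0.1385]
rim px 316.1 269.9 z 0.045 [ 0.614  -0.0141] dia mm 75.6
rim px 316.1 269.9 z 0.05 [ 0.6141 -0.0113] dia mm 74.0
rim px 316.1 269.9 z 0.055 [ 0.6141 -0.0084] dia mm 72.4
rim px 316.1 269.9 z 0.06 [ 0.6141 -0.0056] dia mm 70.9
few (np.float64(96.59802955665025), np.float64(210.75960591133006))
few (np.float64(117.5146585627458), np.float64(73.7749374329639))
few (np.float64(100.38589211618257), np.float64(2.983402489626556))
rim px 110.6 164.0 z 0.045 [0.4382 0.0861] dia mm 25.0
rim px 110.6 164.0 z 0.05 [0.4419 0.0868] dia mm 24.5
rim px 110.6 164.0 z 0.055 [0.4456 0.0875] dia mm 24.0
rim px 110.6 164.0 z 0.06 [0.4493 0.0883] dia mm 23.5
```

View pics/w2.png

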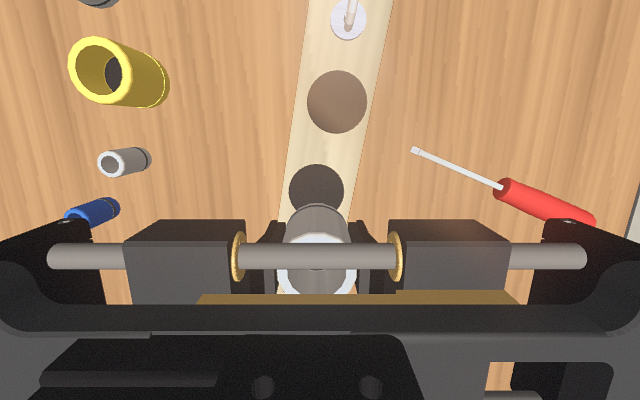

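>>> play_rows(motion=[[[-0.03,0,-0.02,0,0,0],[-0.07,0,-0.05,0,0,0],[-0.11,0,-0.06,0,0,0],[-0.14,0,-0.06,0,0,0],[-0.15,0,-0.06,0,0,0],[-0.15,0,-0.06,0,0,0],[-0.15,0,-0.06,0,0,0]]])

```text
time_s: 6.35
position: [0.6143, -0.0972, 0.1993]
tcp_rot: [[0.003, 1.0, -0.001], [1.0, -0.003, 0.001], [0.001, -0.001, -1.0]]
force: [-0.6, 0.6, -2.7]
opening: 0.439
grasp_force: 30.0
```

Run:
```python
from m import *
s=bot.read_state(); print(s['position'])
c,o=outl('wrist','pad_a'); save(c,'w3')
g=cv2.cvtColor(c['frame'],cv2.COLOR_RGB2HSV)
for q in o:
    m=cv2.dilate(q[3],np.ones((7,7)))>0
    f=c['frame'].astype(int); dk=(m&(f.max(2)<125)).astype(np.uint8)
    for nm,k in(('net',q[3]),('dark',dk)):
        v,u=np.nonzero(k)
        (a,b),d,_=cv2.fitEllipse(cv2.convexHull(np.c_[u,v].astype(np.int32)))
        print(nm,round(q[0],2),round(a,1),round(b,1),np.round(d,1),ray(c,a,b,.021)[:2])
```

```text
[ 0.6143 -0.0972  0.1993]
net 0.96 315.7 38.7 [51.9 57.2] [0.6143 0.0556]Traceback (most recent call last):
  File "<stdin>", line 10, in <module>
cv2.error: OpenCV(4.12.0) /io/opencv/modules/imgproc/src/shapedescr.cpp:356: error: (-215:Assertion failed) n >= 0 && (depth == CV_32F || depth == CV_32S) in function 'fitEllipseNoDirect'
```

View pics/w3.png

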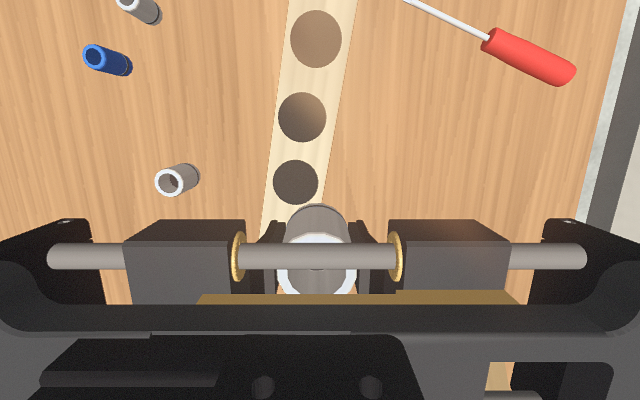

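```bash
cat >> m.py <<'E'
def pads2():
    c,o=outl('wrist','pad_a')
    for q in o:
        m=cv2.dilate(q[3],np.ones((7,7)))>0
        f=c['frame'].astype(int); dk=(m&(f.max(2)<185)).astype(np.uint8)
        for nm,k in(('net',q[3]),('dark',dk)):
            v,u=np.nonzero(k)
            if len(u)<50: continue
            (a,b),d,_=cv2.fitEllipse(cv2.convexHull(np.c_[u,v].astype(np.int32)))
            print(nm,round(q[0],2),round(a,1),round(b,1),np.round(d,1),ray(c,a,b,.021)[:2])
E
python3 - <<'E'
from m import *
pads2()
E
```

```text
net 0.89 316.0 40.4 [51.4 57.2] [0.6141 0.0559]
dark 0.89 316.0 40.5 [51.1 56.9] [0.614  0.0558]
net 0.88 302.0 118.1 [47.9 50. ] [ 0.5986 -0.0221]
dark 0.88 301.9 118.6 [48.2 49.7] [ 0.5985 -0.0227]
net 0.8 295.1 183.3 [45.2 45.6] [ 0.5897 -0.096 ]
dark 0.8 295.8 184.6 [44.5 49.4] [ 0.5905 -0.0975]
```

>>> play_rows(motion=[[[0.03,0,0.01,0,0,0.2],[0.07,0,0.03,0,0,0.2],[0.11,0,0.05,0,0,0.2],[0.14,0.001,0.07,0,0,0.2],[0.152,0.001,0.09,0,0,0.2],[0.152,0.001,0.11,0,0,0.2],[0.152,0.001,0.12,0,0,0.2],[0.152,0.001,0.12,0,0,0.2]]])

```text
time_s: 7.22
position: [0.6141, 0.057, 0.0769]
tcp_rot: [[0.001, 1.0, -0.006], [1.0, -0.001, 0.0], [0.0, -0.006, -1.0]]
force: [0.1, -1.2, -3.3]
opening: 0.436
grasp_force: 30.0
```

>>> play_rows(motion=[[[0,0,0.005,0,0,0],[0,0,0.012,0,0,0],[0,0,0.018,0,0,0],[0,0,0.023,0,0,0],[0,0,0.026,0,0,0],[0,0,0.027,0,0,0],[0,0,0.027,0,0,0]]])

```text
time_s: 7.8
position: [0.6162, 0.0553, 0.0524]
tcp_rot: [[0.004, 1.0, -0.0], [1.0, -0.004, 0.0], [0.0, -0.0, -1.0]]
force: [0.1, 0.0, -2.5]
opening: 0.435
grasp_force: 30.0
```

>>> play_rows(motion=[[[0,0,0.001,0,0,0],[0,0,0.0015,0,0,0],[0,0,0.0015,0,0,0]]])

```text
time_s: 8.05
position: [0.6163, 0.0555, 0.0512]
tcp_rot: [[0.004, 1.0, 0.0], [1.0, -0.004, -0.0], [-0.0, 0.0, -1.0]]
force: [-0.3, 1.2, -3.3]
opening: 0.439
grasp_force: 30.0
```

>>> play_rows(motion=[[[0,0,0,0,0,0],[0,0,0,0,0,0],[0,0,0,0,0,0],[0,0,0,0,0,0]]], fingers=0.065)

```text
time_s: 8.38
position: [0.6167, 0.0555, 0.0515]
tcp_rot: [[0.004, 1.0, 0.001], [1.0, -0.004, -0.0], [-0.0, 0.001, -1.0]]
force: [-0.4, -0.5, 0.2]
opening: 0.661
grasp_force: 0.0
```

>>> play_rows(motion=[[[0,0,-0.03,0,0,0],[0,0,-0.07,0,0,0],[0,0,-0.11,0,0,0],[-0.025,-0.025,-0.13,0,0,0],[-0.05,-0.05,-0.15,0,0,0],[-0.075,-0.075,-0.17,0,0,0],[-0.1,-0.1,-0.17,0,0,0],[-0.125,-0.125,-0.17,0,0,0]]])

```text
time_s: 9.05
position: [0.4906, -0.0701, 0.223]
tcp_rot: [[0.003, 1.0, 0.004], [1.0, -0.003, -0.002], [-0.002, 0.004, -1.0]]
force: [0.1, -0.4, 0.3]
opening: 0.746
grasp_force: 0.0
```

>>> play_rows(motion=[[[-0.02,-0.02,0,0,0,-0.2],[-0.033,-0.034,0,0,0,-0.2],[-0.036,-0.037,0,0,0,-0.2],[-0.036,-0.037,0,0,0,-0.2],[-0.036,-0.037,0,0,0,-0.2]]])

```text
time_s: 9.47
position: [0.4544, -0.1049, 0.2214]
tcp_rot: [[0.001, 1.0, 0.001], [1.0, -0.001, -0.0], [-0.0, 0.001, -1.0]]
force: [0.2, -0.0, -0.2]
opening: 0.746
grasp_force: 0.0
```

Run:
```python
from m import *
s=bot.read_state(); print(s['position'],s['tcp_rot'].round(3)[0])
rims('wrist',(.05,)); pads2(); save(imaging.capture('wrist'),'w4')
```

```text
[ 0.4544 -0.1049  0.2214] [0.001 1.    0.001]
few (np.float64(263.0278745644599), np.float64(55.94947735191638))
rim px 316.3 171.2 z 0.05 [ 0.4552 -0.0904] dia mm 31.4
rim px 490.8 19.7 z 0.05 [0.6301 0.0632] dia mm 49.9
rim px 298.0 -0.3 z 0.05 [0.4371 0.0804] dia mm 20.9
net 0.89 437.4 110.9 [43.7 49.1] [ 0.5982 -0.0226]
dark 0.89 437.2 110.7 [44.3 49.5] [ 0.5978 -0.0223]
net 0.68 423.6 172.4 [41.1 45. ] [ 0.589  -0.0959]
dark 0.68 423.5 172.4 [40.9 44.9] [ 0.589  -0.0959]
net 0.67 458.3 37.3 [46.6 54.4] [0.6126 0.0557]
dark 0.67 458.6 37.0 [47.  56.2] [0.6129 0.0559]
```

View pics/w4.png

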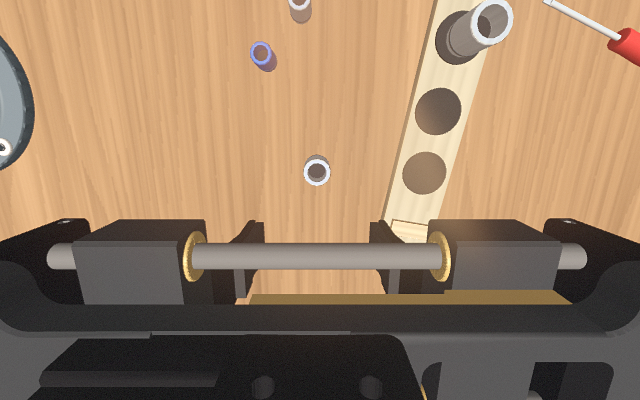

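>>> play_rows(motion=[[[0.0145,0.001,0.04,0,0,0],[0.0145,0.001,0.08,0,0,0],[0.0145,0.001,0.12,0,0,0],[0.0145,0.001,0.155,0,0,0],[0.0145,0.001,0.18,0,0,0],[0.0145,0.001,0.191,0,0,0],[0.0145,0.001,0.191,0,0,0]]], fingers=0.052)

```text
time_s: 10.3
position: [0.4536, -0.0893, 0.0272]
tcp_rot: [[-0.001, 1.0, -0.005], [1.0, 0.001, 0.002], [0.002, -0.005, -1.0]]
force: [0.5, -0.6, 0.0]
opening: 0.602
grasp_force: 0.0
```

>>> play_rows(motion=[[[0,0,0,0,0,0],[0,0,0,0,0,0],[0,0,0,0,0,0],[0,0,0,0,0,0],[0,0,0,0,0,0],[0,0,0,0,0,0]]], fingers=0.0)

```text
time_s: 10.8
position: [0.4553, -0.0906, 0.0311]
tcp_rot: [[0.0, 1.0, 0.002], [1.0, -0.0, -0.001], [-0.001, 0.002, -1.0]]
force: [0.0, 0.2, 7.4]
opening: 0.353
grasp_force: 30.0
```

Run:
```python
from m import *
s=bot.read_state(); print(s['position'],s['tcp_rot'].round(3)[0],s['opening'],s['grasp_force'])
c=imaging.capture('top'); o=finder.outline_of('top','socket_40')
for r in o:
    v,u=np.nonzero(r['pixels']); print(u.mean(),v.mean(),ray(c,u.mean(),v.mean(),.06)[:2])
c,o=outl('scene','socket_40')
for q in o: print('s',q[1:3],ray(c,q[1],q[2],.0485)[:2])
```

```text
[ 0.4553 -0.0906  0.0311] [0.    1.    0.002] 0.3529561285574617 30.009451503090574
254.59714285714287 245.99428571428572 [0.425  0.2359]
285.69444444444446 233.31746031746033 [0.4549 0.1586]
325.35714285714283 162.64285714285714 [0.6305 0.0571]
s (np.float64(333.77337110481585), np.float64(232.856940509915)) [0.6157 0.057 ]
s (np.float64(339.7536231884058), np.float64(142.69855072463767)) [0.4394 0.2287]
s (np.float64(318.5038560411311), np.float64(165.76863753213368)) [0.467  0.1471]
s (np.float64(401.3697478991597), np.float64(208.8613445378151)) [0.6509 0.1896]
s (np.float64(208.46938775510205), np.float64(235.71428571428572)) [ 0.486 -0.113]
s (np.float64(253.0595238095238), np.float64(180.015873015873)) [0.4196 0.0228]
s (np.float64(285.4730769230769), np.float64(180.48076923076923)) [0.4596 0.0705]
```

>>> play_rows(motion=[[[0,0,-0.02,0,0,0],[0,0,-0.05,0,0,0],[0.005,0.01,-0.08,0,0,0],[0.02,0.043,-0.08,0,0,0],[0.035,0.076,-0.08,0,0,0],[0.05,0.109,-0.08,0,0,0],[0.062,0.135,-0.075,0,0,0],[0.067,0.144,-0.065,0,0,0]]])

```text
time_s: 11.67
position: [0.6044, -0.0223, 0.0967]
tcp_rot: [[-0.001, 1.0, 0.01], [1.0, 0.002, -0.001], [-0.001, 0.01, -1.0]]
force: [1.0, -0.3, -1.5]
opening: 0.351
grasp_force: 30.0
```

>>> play_rows(motion=[[[0,0,0,0,0,0],[0,0,0,0,0,0],[0,0,0,0,0,0],[0,0,0,0,0,0]]])

```text
time_s: 12.0
position: [0.5969, -0.0239, 0.0949]
tcp_rot: [[0.001, 1.0, -0.002], [1.0, -0.001, 0.0], [0.0, -0.002, -1.0]]
force: [-0.2, -0.3, -2.3]
opening: 0.354
grasp_force: 30.0
```

Run:
```python
from m import *
s=bot.read_state(); print(s['position'],s['tcp_rot'].round(3)[0],s['opening'],s['force'])
```

```text
[ 0.5969 -0.0239  0.0949] [ 0.001  1.    -0.002] 0.3544068042396961 [-0.1859 -0.2775 -2.2819]
```

>>> play_rows(motion=[[[0,0,0.01,0,0,0],[0,0,0.022,0,0,0],[0,0,0.032,0,0,0],[0,0,0.039,0,0,0],[0,0,0.043,0,0,0],[0,0,0.0445,0,0,0],[0,0,0.0445,0,0,0],[0,0,0.0445,0,0,0]]])

```text
time_s: 12.67
position: [0.5972, -0.0233, 0.052]
tcp_rot: [[-0.0, 1.0, -0.003], [1.0, 0.0, 0.0], [0.0, -0.003, -1.0]]
force: [-5.3, -0.1, 13.2]
opening: 0.356
grasp_force: 30.0
```

>>> play_rows(motion=[[[0,0.001,-0.0007,0,0,0],[0,0.001,-0.0007,0,0,0]]])

```text
time_s: 12.83
position: [0.5984, -0.0233, 0.0521]
tcp_rot: [[-0.0, 1.0, -0.003], [1.0, 0.0, 0.0], [0.0, -0.003, -1.0]]
force: [-3.5, 0.1, 8.5]
opening: 0.35
grasp_force: 30.0
```

>>> play_rows(motion=[[[0,0,0,0,0,0],[0,0,0,0,0,0],[0,0,0,0,0,0],[0,0,0,0,0,0]]], fingers=0.055)

```text
time_s: 13.17
position: [0.5999, -0.0235, 0.0509]
tcp_rot: [[0.0, 1.0, 0.0], [1.0, -0.0, -0.0], [-0.0, 0.0, -1.0]]
force: [0.3, -0.4, -0.8]
opening: 0.565
grasp_force: 0.0
```

>>> play_rows(motion=[[[0,0,-0.03,0,0,0],[0,0,-0.07,0,0,0],[0,0,-0.11,0,0,0],[0,-0.03,-0.13,0,0,0],[0.02,-0.06,-0.15,0,0,0],[0.045,-0.09,-0.16,0,0,0],[0.07,-0.12,-0.17,0,0,0],[0.08,-0.14,-0.17,0,0,0]]])

```text
time_s: 13.83
position: [0.4571, 0.0587, 0.2226]
tcp_rot: [[-0.001, 1.0, 0.001], [1.0, 0.001, 0.001], [0.001, 0.001, -1.0]]
force: [0.1, -0.6, -0.8]
opening: 0.635
grasp_force: 0.0
```

>>> play_rows(motion=[[[0.01,-0.01,0,0,0,0],[0.014,-0.017,0,0,0,0],[0.014,-0.017,0,0,0,0],[0.014,-0.017,0,0,0,0],[0.014,-0.017,0,0,0,0]]])

```text
time_s: 14.25
position: [0.4445, 0.0699, 0.2211]
tcp_rot: [[0.001, 1.0, 0.001], [1.0, -0.001, -0.0], [-0.0, 0.001, -1.0]]
force: [0.4, -1.3, -0.9]
opening: 0.634
grasp_force: 0.0
```

Run:
```python
from m import *
s=bot.read_state(); print(s['position'],s['tcp_rot'].round(3)[0],s['opening'])
rims('wrist',(.045,)); pads2(); save(imaging.capture('wrist'),'w5')
```

```text
[0.4445 0.0699 0.2211] [0.001 1.    0.001] 0.6342916609735346
rim px 475.1 201.6 z 0.045 [0.6344 0.0472] dia mm 46.0
rim px 309.2 168.7 z 0.045 [0.4372 0.0866] dia mm 23.8
few (np.float64(323.70029325513195), np.float64(102.16363636363636))
rim px 294.6 11.2 z 0.045 [0.4234 0.2468] dia mm 54.9
few (np.float64(277.3825665859564), np.float64(207.30992736077482))
net 0.89 474.0 122.4 [42.5 49.6] [0.6325 0.1384]
dark 0.89 473.5 122.2 [43.5 49.7] [0.6319 0.1386]
net 0.84 449.2 188.9 [38.5 43.6] [0.6128 0.0571]
dark 0.84 449.6 189.1 [39.7 44.8] [0.6132 0.0568]
```

View pics/w5.png

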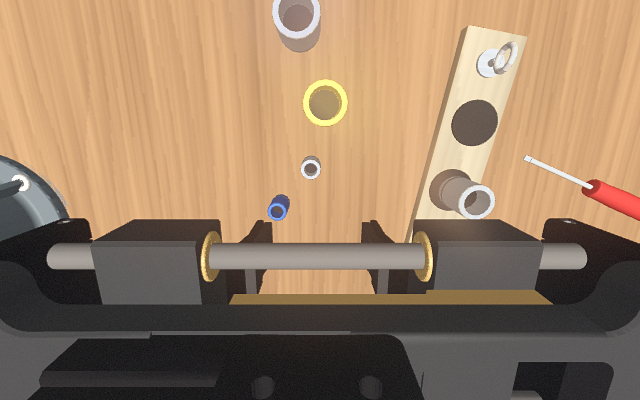

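In the wrist view the grey 24 mm socket is at (311,168). The blue look-alike is at (277,207) and the yellow one at (325,103), so the grey one is the target.

>>> play_rows(motion=[[[0.0165,-0.007,0.04,0,0,0],[0.0165,-0.007,0.08,0,0,0],[0.0165,-0.007,0.12,0,0,0],[0.0165,-0.007,0.155,0,0,0],[0.0165,-0.007,0.18,0,0,0],[0.0165,-0.007,0.191,0,0,0],[0.0165,-0.007,0.191,0,0,0]]], fingers=0.044)

```text
time_s: 15.08
position: [0.4345, 0.0869, 0.0276]
tcp_rot: [[0.001, 1.0, -0.005], [1.0, -0.001, 0.0], [0.0, -0.005, -1.0]]
force: [-0.6, -0.1, 1.4]
opening: 0.508
grasp_force: 0.0
```

>>> play_rows(motion=[[[0,0,0,0,0,0],[0,0,0,0,0,0],[0,0,0,0,0,0],[0,0,0,0,0,0],[0,0,0,0,0,0],[0,0,0,0,0,0],[0,0,0,0,0,0]]], fingers=0.0)

```text
time_s: 15.67
position: [0.4365, 0.0871, 0.0313]
tcp_rot: [[0.0, 1.0, 0.003], [1.0, -0.0, -0.0], [-0.0, 0.003, -1.0]]
force: [-0.7, -1.1, 6.3]
opening: 0.254
grasp_force: 30.0
```

Run:
```python
from m import *
s=bot.read_state(); print(s['position'],s['tcp_rot'].round(3)[0],s['opening'],s['grasp_force'],s['force'])
```

```text
[0.4365 0.0871 0.0313] [0.    1.    0.003] 0.253943037226997 30.00221837314598 [-0.6693 -1.091   6.2708]
```

>>> play_rows(motion=[[[0,0,-0.02,0,0,0],[0,0,-0.05,0,0,0],[0,0,-0.085,0,0,0],[-0.02,0.017,-0.1,0,0,0],[-0.05,0.041,-0.1,0,0,0],[-0.08,0.066,-0.1,0,0,0],[-0.11,0.091,-0.1,0,0,0],[-0.14,0.116,-0.1,0,0,0]]])

```text
time_s: 16.33
position: [0.5523, -0.0542, 0.131]
tcp_rot: [[-0.0, 1.0, 0.001], [1.0, 0.0, -0.0], [-0.0, 0.001, -1.0]]
force: [0.1, 0.5, -0.4]
opening: 0.252
grasp_force: 30.0
```

>>> play_rows(motion=[[[-0.025,0.021,0,0,0,0],[-0.038,0.032,0,0,0,0],[-0.043,0.036,0.01,0,0,0],[-0.043,0.036,0.03,0,0,0],[-0.043,0.036,0.04,0,0,0],[-0.043,0.036,0.045,0,0,0],[-0.043,0.036,0.045,0,0,0],[-0.043,0.036,0.045,0,0,0]]])

```text
time_s: 17.0
position: [0.5869, -0.0949, 0.085]
tcp_rot: [[-0.001, 1.0, -0.001], [1.0, 0.001, 0.001], [0.001, -0.001, -1.0]]
force: [0.6, 0.1, -0.4]
opening: 0.255
grasp_force: 30.0
```

Run:
```python
from m import *
s=bot.read_state(); print(s['position'],s['tcp_rot'].round(3)[0],s['opening'],s['force'])
```

```text
[ 0.5869 -0.0949  0.085 ] [-0.001  1.    -0.001] 0.25450019138550545 [ 0.5601  0.0947 -0.4461]
```

>>> play_rows(motion=[[[0,0,0.008,0,0,0],[0,0,0.018,0,0,0],[0,0,0.026,0,0,0],[0,0,0.031,0,0,0],[0,0,0.033,0,0,0],[0,0,0.0335,0,0,0],[0,0,0.0335,0,0,0],[0,0,0.0335,0,0,0]]])

```text
time_s: 17.67
position: [0.587, -0.0956, 0.0524]
tcp_rot: [[0.0, 1.0, -0.001], [1.0, -0.0, 0.0], [0.0, -0.001, -1.0]]
force: [-2.4, 0.7, 6.2]
opening: 0.252
grasp_force: 30.0
```

>>> play_rows(motion=[[[0,0.001,-0.001,0,0,0],[0,0.002,-0.001,0,0,0],[0,0.002,-0.0005,0,0,0],[0,0.002,-0.0005,0,0,0]]])

```text
time_s: 18.0
position: [0.5902, -0.0961, 0.0524]
tcp_rot: [[0.0, 1.0, 0.001], [1.0, -0.0, -0.0], [-0.0, 0.001, -1.0]]
force: [-0.3, -0.6, 1.9]
opening: 0.259
grasp_force: 30.0
```

>>> play_rows(motion=[[[0,0,0,0,0,0],[0,0,0,0,0,0],[0,0,0,0,0,0],[0,0,0,0,0,0]]], fingers=0.046)

```text
time_s: 18.33
position: [0.5894, -0.0958, 0.052]
tcp_rot: [[0.0, 1.0, -0.001], [1.0, -0.0, 0.0], [0.0, -0.001, -1.0]]
force: [0.1, -0.5, 0.0]
opening: 0.465
grasp_force: 0.0
```

>>> play_rows(motion=[[[0,0,-0.03,0,0,0],[0,0,-0.07,0,0,0],[0,0,-0.11,0,0,0],[0.025,-0.01,-0.13,0,0,0],[0.06,-0.03,-0.14,0,0,0],[0.095,-0.05,-0.15,0,0,0],[0.13,-0.07,-0.16,0,0,0],[0.165,-0.09,-0.17,0,0,0]]], fingers=0.075)

```text
time_s: 19.0
position: [0.4983, 0.0704, 0.2227]
tcp_rot: [[0.001, 1.0, -0.0], [1.0, -0.001, 0.0], [0.0, -0.0, -1.0]]
force: [0.6, 0.9, 0.3]
opening: 0.853
grasp_force: 0.0
```

>>> play_rows(motion=[[[0.03,-0.015,0,0,0,0],[0.065,-0.033,0,0,0,0],[0.1,-0.05,0,0,0,0],[0.13,-0.065,0,0,0,0],[0.15,-0.075,0,0,0,0],[0.155,-0.076,0,0,0,0],[0.155,-0.076,0,0,0,0],[0.155,-0.076,0,0,0,0]]])

```text
time_s: 19.67
position: [0.4242, 0.2238, 0.2223]
tcp_rot: [[-0.001, 1.0, 0.001], [1.0, 0.001, -0.0], [-0.0, 0.001, -1.0]]
force: [0.5, -0.2, -0.4]
opening: 0.862
grasp_force: 0.0
```

Run:
```python
from m import *
s=bot.read_state(); print(s['position'],s['tcp_rot'].round(3)[0],s['opening'])
rims('wrist',(.06,)); pads2(); save(imaging.capture('wrist'),'w6'); save(imaging.capture('scene'),'s1')
```

```text
[0.4242 0.2238 0.2223] [-0.001  1.     0.001] 0.861794850114686
few (np.float64(338.5767326732673), np.float64(226.6476897689769))
rim px 316.0 168.3 z 0.06 [0.4246 0.2432] dia mm 47.4
```

View pics/w6.png

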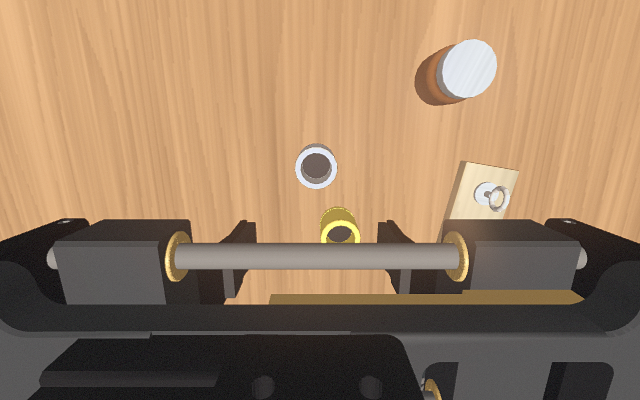

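View pics/s1.png

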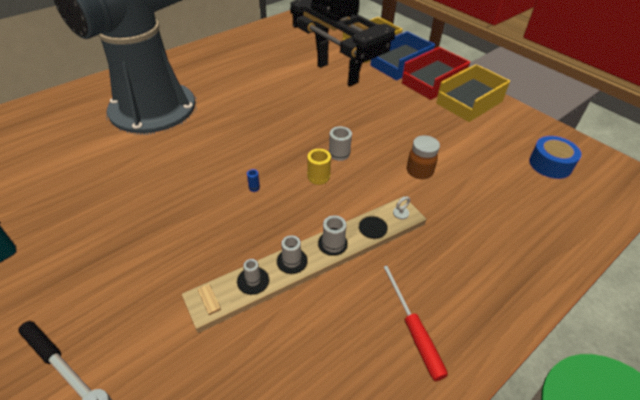

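The grey 48 mm socket is at (316,168) in the wrist view, and the yellow look-alike at (340,230) stays put. The scene view shows the other three standing in order on their pads.

>>> play_rows(motion=[[[0.0195,0.0005,0.04,0,0,0],[0.0195,0.0005,0.08,0,0,0],[0.0195,0.0005,0.12,0,0,0],[0.0195,0.0005,0.155,0,0,0],[0.0195,0.0005,0.18,0,0,0],[0.0195,0.0005,0.192,0,0,0],[0.0195,0.0005,0.192,0,0,0]]])

```text
time_s: 20.55
position: [0.4229, 0.2425, 0.0274]
tcp_rot: [[0.001, 1.0, -0.006], [1.0, -0.001, -0.002], [-0.002, -0.006, -1.0]]
force: [-0.1, -0.2, 0.4]
opening: 0.862
grasp_force: 0.0
```

>>> play_rows(motion=[[[0,0,0,0,0,0],[0,0,0,0,0,0],[0,0,0,0,0,0],[0,0,0,0,0,0],[0,0,0,0,0,0],[0,0,0,0,0,0],[0,0,0,0,0,0]]], fingers=0.0)

```text
time_s: 21.13
position: [0.4245, 0.2438, 0.0312]
tcp_rot: [[0.0, 1.0, 0.001], [1.0, -0.0, 0.0], [0.0, 0.001, -1.0]]
force: [-0.3, -0.1, 6.8]
opening: 0.534
grasp_force: 30.0
```

Run:
```python
from m import *
s=bot.read_state(); print(s['position'],s['tcp_rot'].round(3)[0],s['opening'],s['grasp_force'],s['force'])
```

```text
[0.4245 0.2438 0.0312] [0.    1.    0.001] 0.5335492958537832 30.005446938357636 [-0.2946 -0.131   6.7504]
```

>>> play_rows(motion=[[[0,0,-0.02,0,0,0],[0,0,-0.05,0,0,0],[-0.003,0.005,-0.085,0,0,0],[-0.015,0.03,-0.1,0,0,0],[-0.03,0.06,-0.1,0,0,0],[-0.046,0.091,-0.1,0,0,0],[-0.061,0.121,-0.1,0,0,0],[-0.076,0.15,-0.1,0,0,0]]])

```text
time_s: 21.8
position: [0.5751, 0.1668, 0.1303]
tcp_rot: [[-0.0, 1.0, -0.0], [1.0, 0.0, 0.0], [0.0, -0.0, -1.0]]
force: [0.3, 0.0, -2.5]
opening: 0.532
grasp_force: 29.9
```

>>> play_rows(motion=[[[-0.014,0.027,0,0,0,0],[-0.024,0.047,0,0,0,0],[-0.0295,0.0583,0.01,0,0,0],[-0.0295,0.0583,0.03,0,0,0],[-0.0295,0.0583,0.04,0,0,0],[-0.0295,0.0583,0.045,0,0,0],[-0.0295,0.0583,0.045,0,0,0],[-0.0295,0.0583,0.045,0,0,0]]])

```text
time_s: 22.47
position: [0.6313, 0.1388, 0.0847]
tcp_rot: [[-0.001, 1.0, -0.002], [1.0, 0.001, 0.0], [0.0, -0.002, -1.0]]
force: [0.3, 0.0, -2.4]
opening: 0.532
grasp_force: 29.9
```

Run:
```python
from m import *
s=bot.read_state(); print(s['position'],s['tcp_rot'].round(3)[0],s['opening'],s['force'])
```

```text
[0.6313 0.1388 0.0847] [-0.001  1.    -0.002] 0.5324417817788563 [ 0.2678  0.026  -2.3619]
```

>>> play_rows(motion=[[[0,0.001,0.008,0,0,0],[0,0.001,0.018,0,0,0],[0,0.001,0.026,0,0,0],[0,0.001,0.031,0,0,0],[0,0.001,0.033,0,0,0],[0,0.001,0.033,0,0,0],[0,0.001,0.033,0,0,0],[0,0.001,0.033,0,0,0]]])

```text
time_s: 23.13
position: [0.6331, 0.1381, 0.0523]
tcp_rot: [[0.0, 1.0, -0.001], [1.0, -0.0, 0.0], [0.0, -0.001, -1.0]]
force: [-0.9, -0.1, 0.1]
opening: 0.535
grasp_force: 30.0
```

>>> play_rows(motion=[[[0,0,0,0,0,0],[0,0,0,0,0,0],[0,0,0,0,0,0],[0,0,0,0,0,0],[0,0,0,0,0,0]]], fingers=0.075)

```text
time_s: 23.55
position: [0.6339, 0.1381, 0.0524]
tcp_rot: [[0.0, 1.0, 0.001], [1.0, -0.0, 0.0], [0.0, 0.001, -1.0]]
force: [0.6, -0.4, -1.0]
opening: 0.81
grasp_force: 0.0
```

>>> play_rows(motion=[[[0,0,-0.03,0,0,0],[0,0,-0.07,0,0,0],[0,0,-0.11,0,0,0],[0,0,-0.15,0,0,0],[-0.03,-0.01,-0.17,0,0,0],[-0.065,-0.02,-0.18,0,0,0],[-0.1,-0.03,-0.19,0,0,0],[-0.135,-0.04,-0.2,0,0,0]]])

```text
time_s: 24.22
position: [0.593, 0.0021, 0.2534]
tcp_rot: [[-0.001, 1.0, 0.002], [1.0, 0.001, -0.0], [-0.0, 0.002, -1.0]]
force: [0.7, -0.4, -0.1]
opening: 0.861
grasp_force: 0.0
```

>>> play_rows(motion=[[[-0.035,-0.01,-0.01,0,0,0],[-0.07,-0.02,-0.02,0,0,0],[-0.1,-0.02,-0.03,0,0,0],[-0.12,-0.02,-0.03,0,0,0],[-0.13,-0.02,-0.03,0,0,0],[-0.13,-0.02,-0.03,0,0,0],[-0.13,-0.02,-0.03,0,0,0]]])

```text
time_s: 24.8
position: [0.5731, -0.1264, 0.2817]
tcp_rot: [[0.001, 1.0, -0.001], [1.0, -0.001, 0.001], [0.001, -0.001, -1.0]]
force: [0.4, 0.6, -0.5]
opening: 0.864
grasp_force: 0.0
```

```bash
cat > chk.py <<'E'
from m import *
print(bot.read_state()['position'])
P=[(.633,.1378),(.615,.055),(.599,-.023),(.5893,-.0963)]; H=[.06,.055,.05,.045]; D=[.048,.04,.032,.024]
for n in ('wrist','scene'):
    c=imaging.capture(n); f=c['frame'].copy(); save(c,n+'_end')
    th=np.linspace(0,2*np.pi,60)
    for p,h,d in zip(P,H,D):
        for z,r,col in((.021,.027,(0,255,0)),(.021+h,d/2,(255,0,0))):
            pts=np.array([proj(c,(p[0]+r*np.cos(t),p[1]+r*np.sin(t),z)) for t in th])
            cv2.polylines(f,[np.round(pts*8).astype(np.int32)],True,col,1,cv2.LINE_AA,3)
    if n=='scene': f=f[180:310,190:440]; f=cv2.resize(f,(800,416),interpolation=cv2.INTER_CUBIC)
    cv2.imwrite(f'pics/{n}_ov.png',f[:,:,::-1])
E
python3 chk.py
```

```text
[ 0.5731 -0.1264  0.2817]
```

View pics/wrist_ov.png

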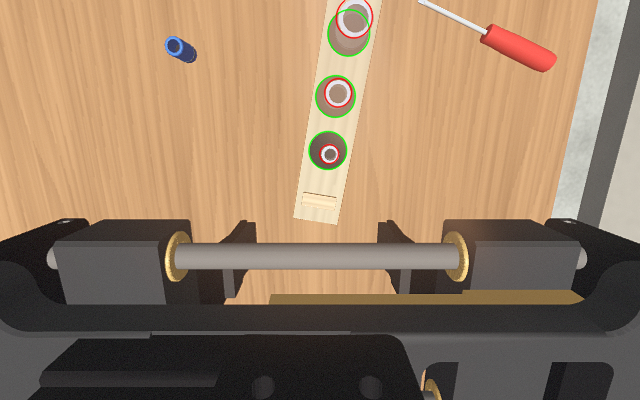

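View pics/scene_ov.png

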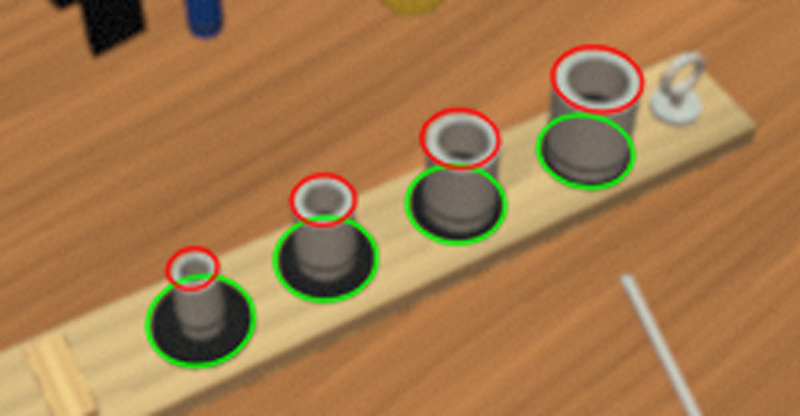

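The overlays show every socket centred on its pad to within about 2 mm and in the right order. The gripper is clear and the jar is untouched.

```bash
python3 -c "
from rig import bot; print(bot.hand_in())"
```

```text
the job is handed in; nothing more can be done
None
```

All four sockets stand mouth up on their own pads, from the 48 mm next to the eye down to the 24 mm at the far end, each centred to about 2 mm in the final overlays; the jar and both look-alikes were left alone, and I handed the job in at about 25 s (no verdict returned).

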